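Clamp a bound volume in the scanner's book cradle

TASK

Clamp the bound volume in the book cradle for scanning, using the cradle's knob: pinch its two release tabs, turn it clockwise until the spring pad has pushed the volume fully home against the fence and holds it firmly (about 20 N), then let go so that both tabs spring out and the knob is locked. Do not squeeze the volume with more than 40 N, do not touch it with the robot, and leave the other things where they lie.

Things in the scene. Friction and masses are not known exactly. Their poses are not given: they have to be found in the camera images.
- cradle: Book cradle, fixed: black slab 240 (x) x 360 (y) mm, upper face 30 mm above the table. Origin at the centre of its underside, z up. From -y to +y: white gear housing with the knob on top, jaw with spring pad, volume, then an aluminium fence (170 mm along x, 40 mm high). The fence is set by hand: its face lies 73 to 88 mm from the origin along +y, not measured, so the turn needed must be felt.
- housing_top (a point): Centre of the gear housing's top, on the knob's axis, 66 mm above the table and 125 mm from the cradle's origin along its -y; the housing is 86 x 90 mm. Nothing within 70 mm of this point but the knob stands higher than it.
- knob_grip (a point): Centre of the clamp knob: on its vertical axis, half-way up the tabs, 97 mm above the table. It turns with the knob; its x axis runs through the two release tabs (tab_a at +x, tab_b at -x). Tabs: grey ribbed blocks 24 mm wide, from 79 to 117 mm above the table, 52 mm over their outer faces when out, 40 mm when both are pinched. Along point y the knob is a rigid black bar 44 mm wide.
- knob_cap (a point): Top of the knob's cap (35 mm diameter, black), on the axis, 124 mm above the table. The knob's skirt (48 mm diameter) reaches up to 76 mm above the table: keep the fingertips above that. A gripper opened to more than 60 mm can be turned about the knob without lifting it.
- knob (a joint): Knob angle, rad: 0 at the start, grows clockwise seen from above, to 3.2. Each rad drives the jaw 10 mm towards the fence. Latched at every multiple of 0.2094 (30 notches a turn). With both tabs in it turns with a drag of about 0.04 N m plus the pad's force times 10 mm (20 N: 0.20 N m). 1 to 2.8 rad are needed: often two grasps; it stays latched between them.
- tab_a (a joint): Release tab on the knob's +x side: m pressed in, 0 (out, latched) to 0.006 (in, hard stop). Its spring needs 5 N to start and 10 N when in. The knob turns only while both tabs are in by more than 4 mm. Let go between two notches, the pad's push can turn the knob back to the notch before.
- tab_b (a joint): Release tab on the knob's -x side, the same: 0 (out) to 0.006 (in).
- pad: Rubber-faced spring pad on the jaw, 80 mm wide, 24 mm high. Origin in its front face (which meets the volume), at mid-width, 30 mm above the table; axes as the cradle's; it moves along the cradle's +y, from 50 mm on the -y side of the cradle's origin. Its spring yields 1 mm per 5 N (no preload), over 9 mm.
- volume: Bound volume lying flat on the cradle, loose: 160 (x) x about 115 (y) x 32 mm, brown boards, 0.3 to 0.55 kg. Origin at the centre of its underside. At the start it lies a few mm off both pad and fence, slightly askew. Pushing it along takes up to 5 N: more is felt only once it is home.
- page_weight: Bystander: small brass weight (30 mm diameter, 22 mm high) on the cradle beside the gear housing. Leave it.
- folder: Bystander: flat bone folder, 18 x 130 x 5 mm, on the cradle's -x edge. Leave it.
- brush: Bystander: brush lying on the table. Leave it.
- loupe: Bystander: black loupe, 48 mm diameter, 45 mm high, on the table. Leave it.
- wedge_pad: Bystander: grey pad 100 x 160 x 30 mm on the table. Leave it.
Not all that is in view belongs to the job. Leave any orange look-alike of the volume alone.

How it is judged (in metres and radians):
On the way, in this order (a step that is already met when the one before it is completed fails the run):
1. both release tabs are pinched in by more than 4.5 mm (value of joint each of tab_a, tab_b above 0.0045 m), for 0.1 s.
2. the knob has been turned until the pad presses the volume against the fence with more than 10 N (contact force between pad and volume above 10 N and value of joint knob above 0.6 rad), for 0.2 s.
At the end, for the whole second after the job is handed in: The volume lies flat and square (within 0.02 rad) in the cradle, at rest, clamped against the fence with 10 to 30 N by the pad; both tabs are out (within 1.5 mm), so that the knob is latched (contact force between pad and volume between 10 and 30 N and value of joint each of tab_a, tab_b below 0.0015 m and angle between the y axis of volume and the y axis of cradle, either way round below 0.02 rad and z of volume in the frame of cradle below 0.033 m and linear speed of volume below 0.01 m/s); the robot touches nothing.
It fails at once if the pad squeezes the volume with more than 40 N (contact force between pad and volume above 40 N).
It fails at once if the robot touches the volume (contact force between any of the fingers, the arm and volume above 1 N).
It fails at once if a bystander is moved by more than 20 mm (distance of any of page_weight, folder, brush, loupe, wedge_pad from where it was at the start of the episode above 0.02 m).
It also fails if it takes over 51 s, if anything falls off the work surface, if the arm or the gripper's body presses on something with over 40 N, if the wrist force passes 120 N, or if a joint passes its speed limit or range.

ROBOT

A 6-joint arm with a two-finger parallel gripper is mounted at the origin on the work surface. World frame = base frame: x ahead of the robot, y to its left, z up, the work surface at z = 0. Lengths are in mm, angles in degrees, forces in N, time in s.
With the tool pointing down it reaches from about 350 to 850 mm from the base axis. Payload 8.1 kg.
Tool frame: the origin (TCP) lies at the very end of the fingers, on their centre line; the grasp point (between the pads) lies 19 mm behind it (r.grip_depth is the distance from the TCP to the grasp point, in mm); z points along the fingers, y is the direction in which the jaws open and shut (so a half turn about z gives the same grasp; the last joint's range is limited). The gripper opens to 85 mm and grips with 20 to 120 N. Pads are 22 mm wide; open, the fingers measure 114 mm over their backs; the gripper's body (76 mm by 85 mm) begins 54 mm behind the grasp point. The pads swing forward as they close: fully open they stand 13 mm farther back than shut.
Start: joints at [-4.893, 7.471, 85.268, -0, 87.261, -4.893], TCP at [600.004, 0.022, 198.092] pointing down, gripper open.
Joint ranges: [-169.43, 169.43], [-51.17, 129.36], [1.28, 143.12], [-76.62, 256.62], [0, 156.53], [-152.29, 152.29]. Speed limits (degrees/s): [136.94, 136.94, 159.86, 180, 180, 180].

INTERFACE

Orientations are given as [roll, pitch, yaw] about the fixed x, y, z axes, in that order (R = Rz(yaw) Ry(pitch) Rx(roll)).
In Python, from bench import status, viewer, hand_in, r gives the robot as it stands.
- The arm moves only by the shell command python3 -m crank 'ROWS' [OPENING] [FORCE]. ROWS is a JSON object of lists of equal length, an entry for each row: "slide": the shift along the tool's x, y, z in m, a list of three; "twist": the turn about the tool's z in rad. A call has 1 to 8 rows; each row shifts and turns the commanded pose from where the row before left it, along the tool's axes as they then stand; what a row does not reach is not made up. A row lasts 1/10 s, in which the tool goes at most 50 mm and 8.59 degrees, less where a joint would pass 70% of its speed; a pose out of reach is approached as far as the arm can. A call with a gripper value outside its range is refused whole. OPENING is the closure, from 0 (fully open) to 1 (shut), set as the call begins (- or left out, the last holds). The fingers move at their own pace and stop on an object; FORCE is the grip in N (left out, the last holds). Time passes only in rows, so rows that do not move let the fingers close. It gives the time, the measured TCP pose, the force and the opening at its end, in the units of the state.
- status.sense(): the state, without advancing time (a new reading comes with each control period).
- viewer.snapshot(name): name is "scene" or "side" or "wrist"; returns a dict with "img" (400x640x3 uint8, red, green, blue), "fx", "fy", "cx", "cy" (pixels), "k1" (the pictures are not rectified: a ray, as slopes to the right and down, at radius r is drawn at 1 + k1 r^2 times it, then the intrinsics apply), "R" (3x3) and "t" (3): a world point X has camera coordinates R X + t; the wrist camera has in their place "hand_eye" (4x4, takes a point from camera to tool coordinates, whose origin is the TCP and whose axes are the flange's). Camera axes: x right, y down, z forward; pixel columns grow to the right and rows downward; lengths in mm; the calibration is good to about 2 mm. A picture is of the moment at which its call begins: read the wrist's pose just before it. There is no depth.
- hand_in(): hands the job in, once; it reports no verdict.
The state is a dict: "time": time; "joint_pos": joint angles; "qd": joint speeds; "joint_efforts": joint torques, N m; "tool_pos": TCP position; "tcp_rot": TCP orientation; "ft_force": force on the tool from outside, world axes, zero at the start; "wrist_torque": the same for the moment, N m; "finger_gap": finger opening in mm.
Only numpy, scipy, OpenCV 4.12 (cv2) and the standard library are available. Lean on these libraries where they do the work, as an engineer would, in place of code of your own. Each camera call takes 0.05 s, during which the arm holds its last target.

## Working session

There is one attempt and no reset: what is moved stays moved. The work goes in short steps, Python scripts to look and compute and a shell command to move; the robot and the scene stay as the last step left them, time stands still between calls to the robot, and variables do not carry over. Pictures are saved under pics/ and viewed, and the job is handed in when it is done.

```bash
ls; mkdir -p pics
python3 - <<'E'
from bench import status, viewer, r
import cv2, numpy as np
s=status.sense(); print(s); print(r.grip_depth)
for n in("scene","side","wrist"):
    d=viewer.snapshot(n); cv2.imwrite(f"pics/{n}0.png",d["img"][:,:,::-1]); 
    import pickle; pickle.dump((s,d),open(f"{n}0.pkl","wb"))
    print(n,{k:(np.round(v,4).tolist() if k!="img" else 0) for k,v in d.items()})
E
```

```text
pics
{'time': 0.0, 'joint_pos': array([-4.89369088e+00,  7.51524812e+00,  8.53318424e+01,  2.68833681e-03,
        8.72610720e+01, -4.89344796e+00]), 'qd': array([ 0.01044635, -0.08050135,  0.08350715,  0.07158791, -0.12817285,
        0.09318136]), 'joint_efforts': array([-1.90700346e-03, -5.69404185e+01, -5.00557995e+01, -2.19391650e-04,
        1.44415747e-02,  7.24149572e-05]), 'tool_pos': array([5.99372878e+02, 8.81462319e-02, 1.97018468e+02]), 'tcp_rot': array([-1.79892461e+02, -1.19018118e-02,  8.99996149e+01]), 'ft_force': array([ 0.60314261, -0.05662371,  0.48215981]), 'wrist_torque': array([-0.01281774, -0.01100917, -0.02561325]), 'finger_gap': 85.50911059150786}
18.700000000000003
scene {'img': 0, 'fx': 418.4005, 'fy': 418.4005, 'cx': 317.5025, 'cy': 202.7517, 'k1': 0.0159, 'R': [[-0.6463, 0.7631, -0.0024], [0.5514, 0.4649, -0.6927], [-0.5275, -0.449, -0.7213]], 't': [299.7019, -219.1474, 1700.0016]}
side {'img': 0, 'fx': 457.6088, 'fy': 457.6088, 'cx': 321.9367, 'cy': 191.6717, 'k1': 0.0383, 'R': [[0.8279, -0.5609, 0.0005], [-0.3162, -0.4675, -0.8255], [0.4633, 0.6832, -0.5644]], 't': [-406.0052, 277.8553, 949.9599]}
wrist {'img': 0, 'fx': 290.0714, 'fy': 290.0714, 'cx': 321.5104, 'cy': 200.475, 'k1': 0.0027, 'hand_eye': [[0.0002, -0.9632, -0.2689, 68.3654], [1.0, -0.0001, 0.0011, 0.8252], [-0.0011, -0.2689, 0.9632, -175.6364], [0.0, 0.0, 0.0, 1.0]]}
```

View pics/scene0.png

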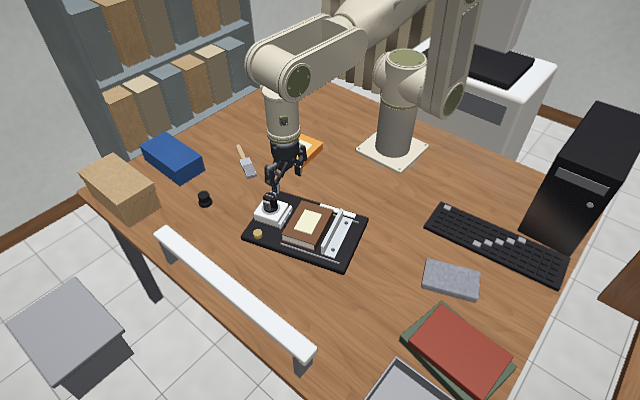

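View pics/side0.png

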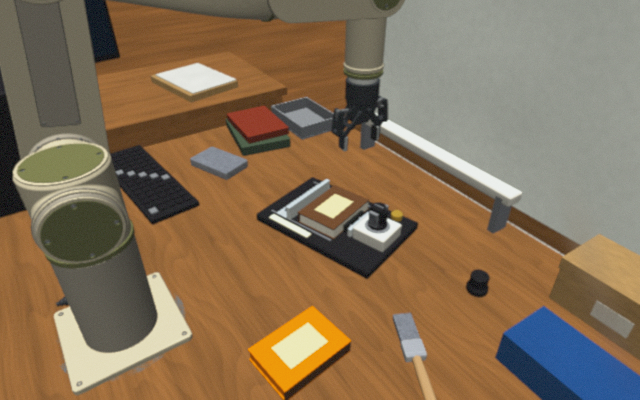

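View pics/wrist0.png

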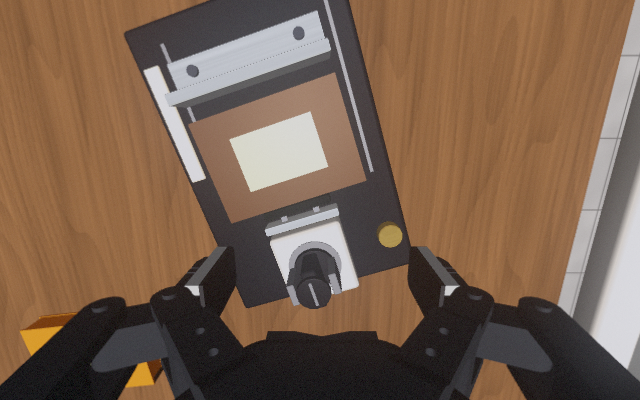

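The wrist view shows the cradle with the fence at (250,60), the brown volume at (280,150) and the white housing at (312,255). The black knob on it is at (315,290), the brass weight at (390,236) and the bone folder at (175,125).

Things that could be mistaken for the targets:
- **Volume:** the brown volume in the cradle is the right one. The orange book (wrist 60,350; side 300,350) is a look-alike, and the red books (side 257,125) and blue box are not it either.
- **Knob:** the black knob on the white housing (wrist 315,290; side 380,215) is the right one. The black loupe (side 479,283) is not.

Next I'll take one close crop and measure.

```bash
cat > h.py <<'E'
import numpy as np, cv2, pickle
from scipy.spatial.transform import Rotation as Ro
def cam(d,s=None):
    if "R" in d: R=np.array(d["R"]);t=np.array(d["t"]); return R.T,-R.T@t
    T=np.array(d["hand_eye"]); Rt=Ro.from_euler("xyz",s["tcp_rot"],degrees=True).as_matrix()
    return Rt@T[:3,:3], Rt@T[:3,3]+s["tool_pos"]
def ray(d,s,uv):
    K=np.array([[d["fx"],0,d["cx"]],[0,d["fy"],d["cy"]],[0,0,1.]])
    p=cv2.undistortPoints(np.array(uv,float).reshape(-1,1,2),K,np.array([d["k1"],0,0,0,0.])).reshape(-1,2)
    Rc,c=cam(d,s); return c,(Rc@np.c_[p,np.ones(len(p))].T).T
def onz(d,s,uv,z):
    c,v=ray(d,s,uv); return c+v*((z-c[2])/v[:,2])[:,None]
def proj(d,s,X):
    Rc,c=cam(d,s); q=(Rc.T@(np.atleast_2d(X)-c).T).T; q=q[:,:2]/q[:,2:]
    q=q*(1+d["k1"]*(q**2).sum(1))[:,None]
    return q*[d["fx"],d["fy"]]+[d["cx"],d["cy"]]
E
python3 - <<'E'
from h import *
s,d=pickle.load(open("wrist0.pkl","rb"))
im=d["img"][:,:,::-1]
c=cv2.resize(im[195:320,230:420],None,fx=4,fy=4,interpolation=cv2.INTER_CUBIC); cv2.imwrite("pics/cropw.png",c)
s2,d2=pickle.load(open("side0.pkl","rb"))
c=cv2.resize(d2["img"][170:280,250:430,::-1],None,fx=4,fy=4,interpolation=cv2.INTER_CUBIC); cv2.imwrite("pics/crops.png",c)
E
```

```text
(no output)
```

View pics/cropw.png

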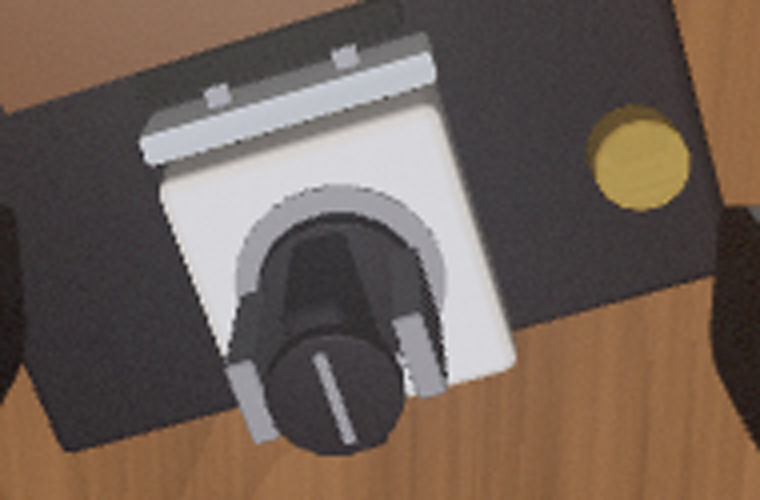

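View pics/crops.png

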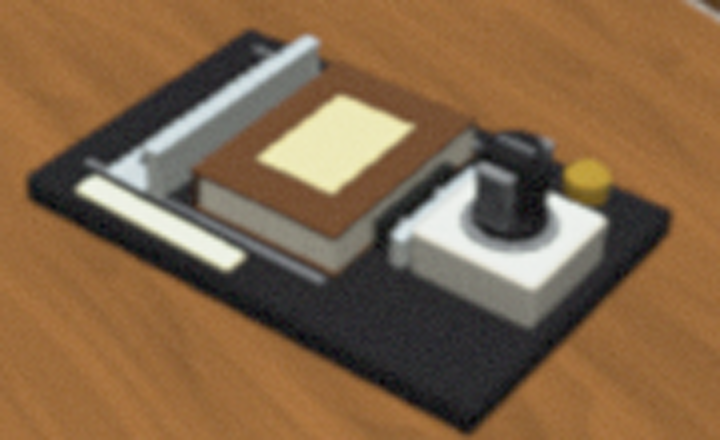

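Run:
```python
from h import *
s,d=pickle.load(open("wrist0.pkl","rb"))
C=lambda L:[(230+x/4-.4,195+y/4-.4) for x,y in L]
cap=onz(d,s,C([(336,393)]),124)[0]; print("cap",cap)
line=onz(d,s,C([(318,354),(350,443)]),124); v=line[0]-line[1]; print("knob line dir",np.degrees(np.arctan2(v[1],v[0])), np.linalg.norm(v))
L=onz(d,s,C([(230,365),(252,360),(278,437),(258,445)]),117);Rr=onz(d,s,C([(393,318),(418,312),(446,390),(420,398)]),117)
l=L.mean(0);q=Rr.mean(0);v=q-l
print("tabs",l,q,"mid",(l+q)/2,"dir",np.degrees(np.arctan2(v[1],v[0])),np.linalg.norm(v))
H=onz(d,s,C([(160,185),(436,100),(516,365)]),66);print("housing",H)
v=H[1]-H[0];print("dir x",np.degrees(np.arctan2(v[1],v[0])),np.linalg.norm(v)); v=H[1]-H[2];print("dir y",np.degrees(np.arctan2(v[1],v[0])),np.linalg.norm(v));print("centre",(H[0]+H[2])/2)
S=onz(d,s,[(125,34),(247,307),(410,264)],30);print(S)
v=S[2]-S[1];print("slab x",np.degrees(np.arctan2(v[1],v[0])),np.linalg.norm(v));v=S[0]-S[1];print("slab y",np.degrees(np.arctan2(v[1],v[0])),np.linalg.norm(v));print("orig",(S[0]+S[2])/2)
# volume top corners z=62
V=onz(d,s,[(190,123),(332,73),(367,180),(232,222)],62);print(V); v=V[1]-V[0];print("vol x",np.degrees(np.arctan2(v[1],v[0])),np.linalg.norm(v))
```

```text
cap [592.64679168 -94.59143146 124.        ]
knob line dir 107.11148076880758 25.95880087940436
tabs [ 571.93334935 -101.81621544  117.        ] [613.22039145 -88.38493184 117.        ] mid [592.5768704  -95.10057364 117.        ] dir 18.020470870809707 43.416808082148734
housing [[ 541.04165981  -65.01221427   66.        ]
 [ 619.41972905  -39.31124401   66.        ]
 [ 644.66292829 -123.03903268   66.        ]]
dir x 18.15484620572067 82.48431129436015
dir y 106.77760172749535 87.45033850142273
centre [592.85229405 -94.02562347  66.        ]
[[ 392.7742798   155.20762711   30.        ]
 [ 498.54569061 -178.26100211   30.        ]
 [ 715.80935391 -113.19604006   30.        ]]
slab x 16.671625863833317 226.797153144527
slab y 107.59827194932926 349.8412754610144
orig [554.29181685  21.00579352  30.        ]
[[464.24718781  64.9032444   62.        ]
 [610.65853645 112.78345247  62.        ]
 [649.89167369   4.95958794  62.        ]
 [498.68398113 -43.65408808  62.        ]]
vol x 18.109051761264855 154.04154419106612
```

```bash
python3 - <<'E'
from h import *
# triangulate cap wrist+side+scene
s,d=pickle.load(open("wrist0.pkl","rb"));s2,d2=pickle.load(open("side0.pkl","rb"))
a=onz(d2,s2,[(250+518/4-.4,170+152/4-.4)],124);print("side cap",a)
print(onz(d2,s2,[(250+x/4,170+y/4) for x,y in [(505,222-75),(605,210),(535,290),(415,218)]],66))
E
python3 - <<'E'
from h import *
s,d=pickle.load(open("side0.pkl","rb"))
cv2.imwrite("pics/k.png",cv2.resize(d["img"][195:240,350:410,::-1],None,fx=12,fy=12,interpolation=cv2.INTER_CUBIC))
E
```

```text
side cap [[ 585.13076847 -100.9415207   124.        ]]
[[ 635.7727451   -35.58794878   66.        ]
 [ 644.62529326 -120.71608295   66.        ]
 [ 559.85025439 -154.08152374   66.        ]
 [ 542.87685256  -61.55702058   66.        ]]
```

View pics/k.png

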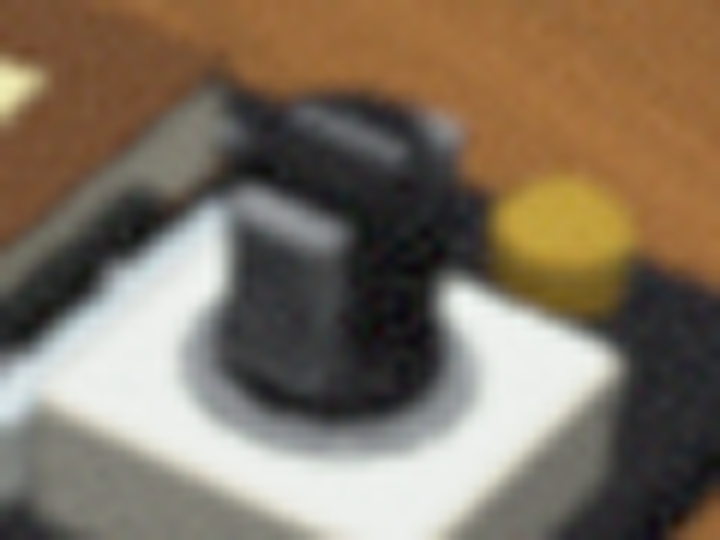

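Close crop: this is the right knob, a black cap with a white index line on a white housing, with grey tabs either side. The tabs lie along about 18° world, and the cap, tab midpoint and housing all give roughly (592.7, -94.7). I'll move above it, align the jaw axis with the tabs and look again.

```bash
python3 -m crank '{"slide":[[-0.032,-0.002,0],[-0.032,-0.002,0],[-0.031,-0.003,0],[0,0,0],[0,0,0],[0,0,0],[0,0,0],[0,0,0]],"twist":[0,0,0,-0.11,-0.11,-0.094,0,0]}' 0
python3 - <<'E'
from h import *
from bench import status, viewer
s=status.sense();d=viewer.snapshot("wrist");pickle.dump((s,d),open("wrist1.pkl","wb"))
print(s["time"],s["joint_pos"],s["tool_pos"],s["tcp_rot"],s["ft_force"],s["wrist_torque"])
cv2.imwrite("pics/w1.png",d["img"][:,:,::-1])
E
```

```text
time: 0.95
tool_pos: [592.8, -94.9, 197.8]
tcp_rot: [-180.0, -0.0, 107.8]
ft_force: [0.2, -0.5, 0.1]
finger_gap: 85.4
0.95 [-1.39861051e+01  7.56844997e+00  8.51900685e+01  2.81694543e-04
  8.72707989e+01 -3.18182196e+01] [592.84552185 -94.89404621 197.82263406] [-1.79975237e+02 -1.56959668e-02  1.07832098e+02] [ 0.22508047 -0.51290284  0.14179194] [-0.01388597 -0.00965867  0.02618036]
```

View pics/w1.png

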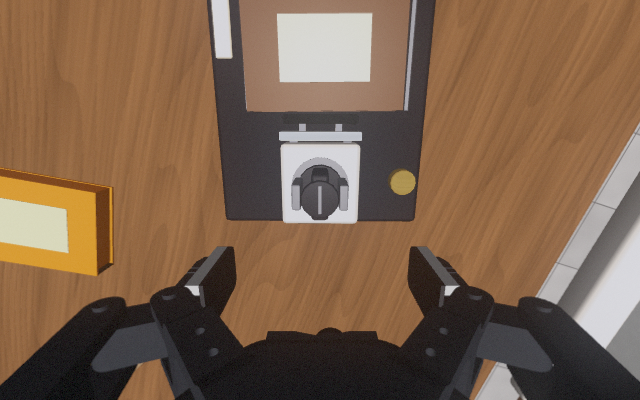

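Knob cap at about (320,200), tabs at (296,194) and (344,194), housing corners at (281,143) and (358,222). I'll measure these in the tool frame.

Run:
```python
from h import *
s,d=pickle.load(open("wrist1.pkl","rb"))
cv2.imwrite("pics/w1c.png",cv2.resize(d["img"][130:230,270:370,::-1],None,fx=6,fy=6,interpolation=cv2.INTER_CUBIC))
```

```text
(no output)
```

View pics/w1c.png

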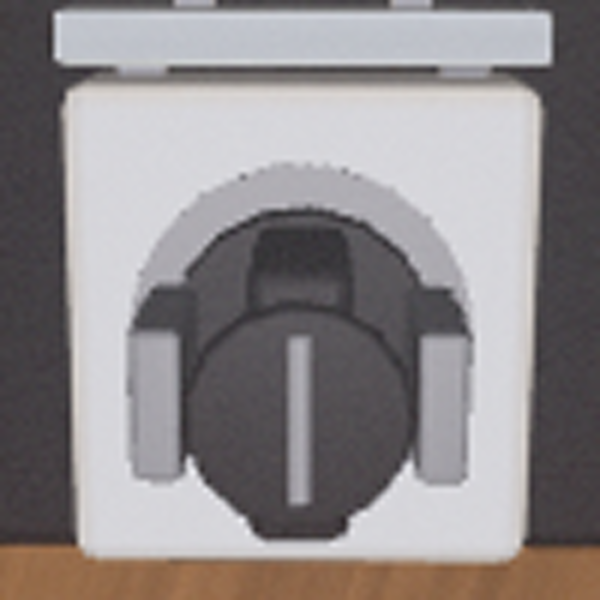

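Run:
```python
from h import *
s,d=pickle.load(open("wrist1.pkl","rb"))
C=lambda L:[(270+x/6-.42,130+y/6-.42) for x,y in L]
Rt=Ro.from_euler("xyz",s["tcp_rot"],degrees=True).as_matrix()
def T(X): return np.round((X-s["tool_pos"])@Rt,2)
print("cap",T(onz(d,s,C([(300,420)]),124)))
print("line",T(onz(d,s,C([(300,338),(300,502)]),124)))
t=onz(d,s,C([(134,330),(185,330),(183,482),(134,476),(417,332),(465,332),(466,482),(418,482)]),117);print("tabs\n",T(t),T(t.mean(0)))
H=onz(d,s,C([(64,88),(538,88),(524,556),(82,556)]),66);print("hous\n",T(H),T(H.mean(0)))
S=onz(d,s,[(228,219),(414,219)],30);print("slab",T(S))
```

```text
cap [[-0.8  -0.58 73.82]]
line [[ 11.69  -0.56  73.83]
 [-13.62  -0.6   73.82]]
tabs
 [[ 11.34 -25.61  80.84]
 [ 11.34 -17.92  80.83]
 [-12.66 -18.7   80.83]
 [-11.69 -26.23  80.83]
 [ 11.03  17.04  80.82]
 [ 11.03  24.28  80.82]
 [-12.66  25.    80.81]
 [-12.66  17.59  80.81]] [-0.62 -0.57 80.82]
hous
 [[ 43.09 -41.86 131.85]
 [ 43.11  40.6  131.82]
 [-43.25  41.03 131.79]
 [-43.25 -41.78 131.83]] [-7.0000e-02 -5.0000e-01  1.3182e+02]
slab [[ -51.96 -115.71  167.86]
 [ -51.98  117.05  167.76]]
```

Aligned to within 0.6 mm and under 0.5°. I'll descend to TCP z ≈ 80, where the fingertips stay above the skirt.

```bash
python3 -m crank '{"slide":[[-0.0005,-0.0005,0.02],[0,0,0.025],[0,0,0.025],[0,0,0.025],[0,0,0.013],[0,0,0.01],[0,0,0],[0,0,0]],"twist":[0,0,0,0,0,0,0,0]}' 0
python3 -c "
from bench import status
s=status.sense();print(s['ft_force'],s['wrist_torque'],s['tool_pos'])"
```

```text
time: 1.8
tool_pos: [593.4, -95.7, 81.1]
tcp_rot: [179.9, 0.0, 108.0]
ft_force: [0.8, -0.4, 0.6]
finger_gap: 85.2
[ 0.83153058 -0.37920998  0.59038853] [-0.01212681  0.0110356  -0.00820347] [593.35805662 -95.72613846  81.1395119 ]
```

Now I'll close gently with 40 N.

```bash
python3 -m crank '{"slide":[[0,0,0],[0,0,0],[0,0,0],[0,0,0],[0,0,0],[0,0,0],[0,0,0],[0,0,0]],"twist":[0,0,0,0,0,0,0,0]}' 1 40
python3 - <<'E'
from h import *
from bench import status, viewer
s=status.sense();print(s['ft_force'],s['wrist_torque'],s['tool_pos'],s['finger_gap'])
d=viewer.snapshot("wrist");cv2.imwrite("pics/w2.png",cv2.resize(d["img"][130:380,180:460,::-1],None,fx=2,fy=2))
E
```

```text
time: 2.6
tool_pos: [591.8, -96.6, 83.0]
tcp_rot: [-179.9, 0.1, 108.0]
ft_force: [-15.6, -0.1, 21.5]
finger_gap: 32.7
[-15.62402774  -0.06359912  21.46650366] [-0.24043377  2.89766629 -0.11327438] [591.80389821 -96.64595913  83.02666437] 32.665373441737636
```

View pics/w2.png

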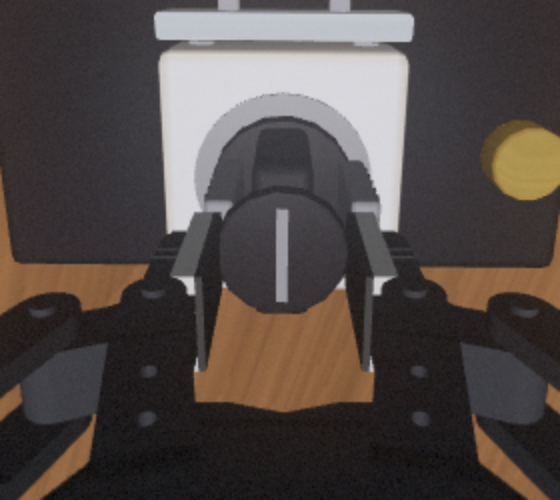

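Run:
```python
from h import *
from bench import status, viewer
s=status.sense();print(s['time'],s['ft_force'],s['wrist_torque'],s['tool_pos'],s['finger_gap'])
d=viewer.snapshot("wrist");cv2.imwrite("pics/w3.png",cv2.resize(d["img"][190:320,255:390,::-1],None,fx=5.9,fy=4.5,interpolation=cv2.INTER_CUBIC))
d=viewer.snapshot("side");cv2.imwrite("pics/s3.png",cv2.resize(d["img"][110:260,300:450,::-1],None,fx=4,fy=4,interpolation=cv2.INTER_CUBIC))
```

```text
2.65 [-16.34579911  -0.56830466  21.06039711] [-0.25443833  2.88890528 -0.08915205] [591.83774978 -96.65411632  83.04249071] 32.65075124831181
```

View pics/w3.png

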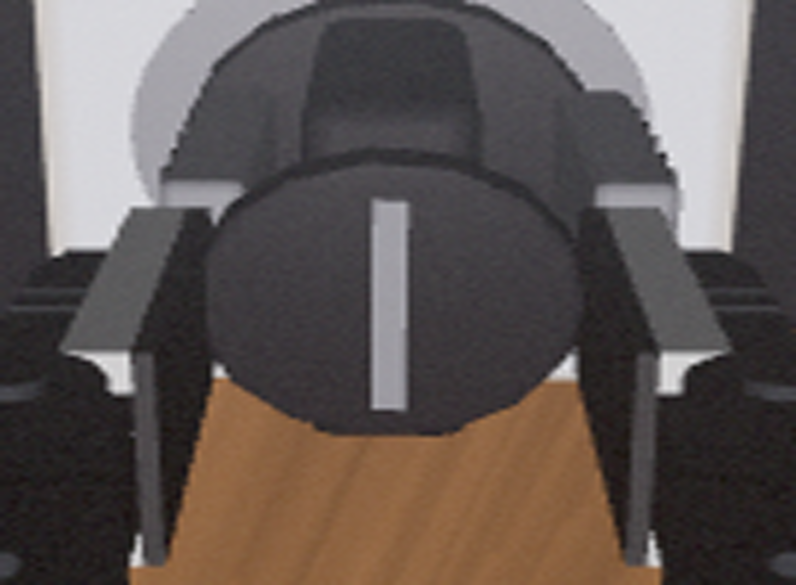

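View pics/s3.png

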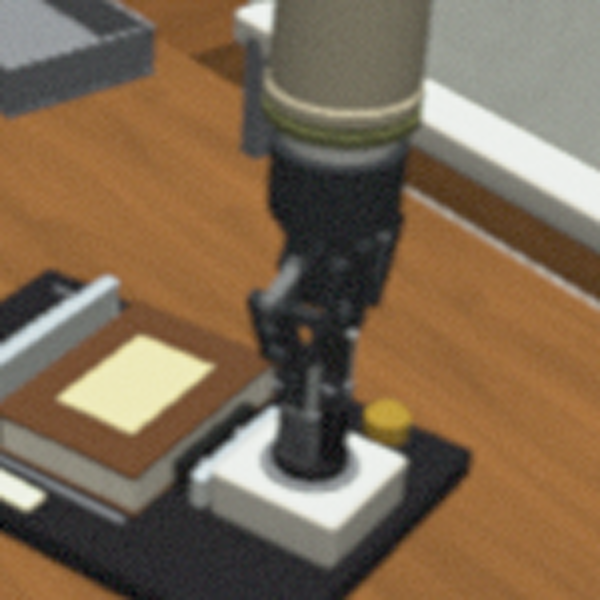

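Run:
```python
from h import *
s,d=pickle.load(open("wrist1.pkl","rb"))
T=np.array(d["hand_eye"]);print("cam",T[:3,3])
def pt(X):
    q=(T[:3,:3].T@(np.atleast_2d(X)-T[:3,3]).T).T; q=q[:,:2]/q[:,2:]; q=q*(1+d["k1"]*(q**2).sum(1))[:,None]; return q*[d["fx"],d["fy"]]+[d["cx"],d["cy"]]
for z in (0,-10,-20,-40): 
    p=pt([[x,y,z] for x in(11,-11) for y in (-16.3,-25)]); print(z,np.round(p,1).tolist(), "crop3",np.round((p-[255,190])*[5.9,4.5]).tolist())
# knob with actual pose: tool z 83
for zz in (117,97,79):
    p=pt([[x,y,83-zz] for x in(12,-12) for y in (-20,-26)]);print("tab",zz,np.round((p-[255,190])*[5.9,4.5]).tolist())
p=pt([[0,0,83-124]]);print("cap",np.round((p-[255,190])*[5.9,4.5]))
```

```text
cam [  68.10896998    0.80973525 -175.63542994]
0 [[294.2, 212.6], [280.6, 212.6], [295.1, 244.5], [281.8, 244.5]] crop3 [[231.0, 102.0], [151.0, 102.0], [236.0, 245.0], [158.0, 245.0]]
-10 [[292.8, 217.7], [278.3, 217.7], [293.7, 251.2], [279.7, 251.2]] crop3 [[223.0, 125.0], [138.0, 125.0], [228.0, 275.0], [146.0, 275.0]]
-20 [[291.1, 223.5], [275.8, 223.5], [292.1, 258.6], [277.4, 258.6]] crop3 [[213.0, 151.0], [123.0, 151.0], [219.0, 309.0], [132.0, 309.0]]
-40 [[287.1, 237.2], [269.8, 237.2], [288.5, 276.3], [271.8, 276.3]] crop3 [[190.0, 212.0], [88.0, 212.0], [197.0, 388.0], [99.0, 388.0]]
tab 117 [[155.0, 184.0], [87.0, 184.0], [165.0, 370.0], [100.0, 370.0]]
tab 97 [[182.0, 128.0], [121.0, 128.0], [189.0, 295.0], [131.0, 295.0]]
tab 79 [[201.0, 87.0], [146.0, 87.0], [207.0, 240.0], [154.0, 240.0]]
cap [[381. 306.]]
```

Run:
```python
from h import *
s,d=pickle.load(open("side0.pkl","rb"))
for z in (198,211,230,250): print(z,np.round(proj(d,s,[[557,0,z],[643,0,z],[600,0,z]]),1).tolist())
c=cv2.resize(d["img"][70:170,310:410,::-1],None,fx=6,fy=6,interpolation=cv2.INTER_CUBIC); cv2.imwrite("pics/s0c.png",c)
```

```text
198 [[345.0, 165.9], [372.9, 155.8], [359.2, 160.8]]
211 [[345.1, 161.2], [373.2, 151.2], [359.4, 156.1]]
230 [[345.4, 154.2], [373.7, 144.4], [359.8, 149.2]]
250 [[345.6, 146.8], [374.3, 137.1], [360.2, 141.8]]
```

View pics/s0c.png

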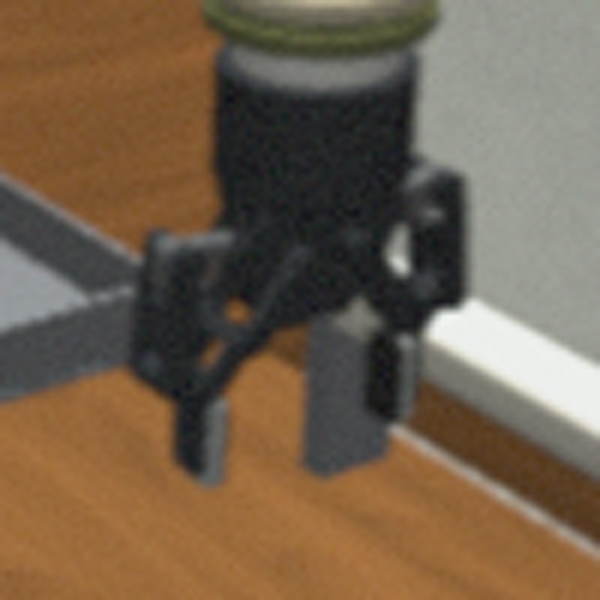

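Diagnosis: in both the side and wrist views the real fingertips are about 35–40 mm above the stated TCP. In the side view the tips project at z≈240 where the pose says 198. So I closed on the cap (gap 33) with the tips resting on the tab tops. I'll open and re-check before going lower.

```bash
python3 -m crank '{"slide":[[0,0,0],[0,0,0],[0,0,0],[0,0,0],[0,0,0],[0,0,0],[0,0,0],[0,0,0]],"twist":[0,0,0,0,0,0,0,0]}' 0
python3 - <<'E'
from h import *
from bench import status, viewer
s=status.sense();print(s['ft_force'],s['wrist_torque'],s['tool_pos'],s['finger_gap'])
d=viewer.snapshot("wrist");pickle.dump((s,d),open("wrist4.pkl","wb"));cv2.imwrite("pics/w4.png",cv2.resize(d["img"][130:330,180:460,::-1],None,fx=2.8,fy=2.8,interpolation=cv2.INTER_CUBIC))
d=viewer.snapshot("side");pickle.dump((s,d),open("side4.pkl","wb"));cv2.imwrite("pics/s4.png",cv2.resize(d["img"][130:250,320:440,::-1],None,fx=5,fy=5,interpolation=cv2.INTER_CUBIC))
E
```

```text
time: 3.55
tool_pos: [592.7, -95.6, 80.0]
tcp_rot: [-180.0, -0.0, 108.0]
ft_force: [-0.3, -0.0, -0.4]
finger_gap: 85.2
[-0.29348488 -0.02504015 -0.41209535] [0.0091937  0.00522924 0.00713072] [592.6586552  -95.59064542  80.02968483] 85.24876561359119
```

View pics/w4.png

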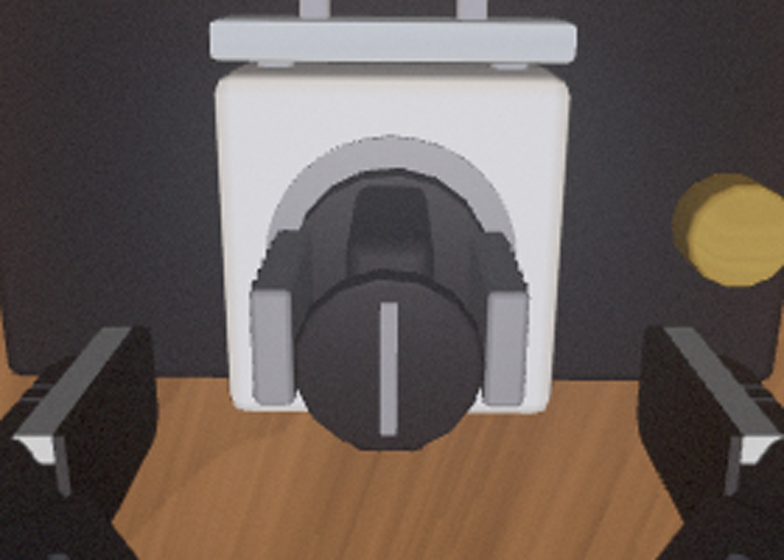

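View pics/s4.png

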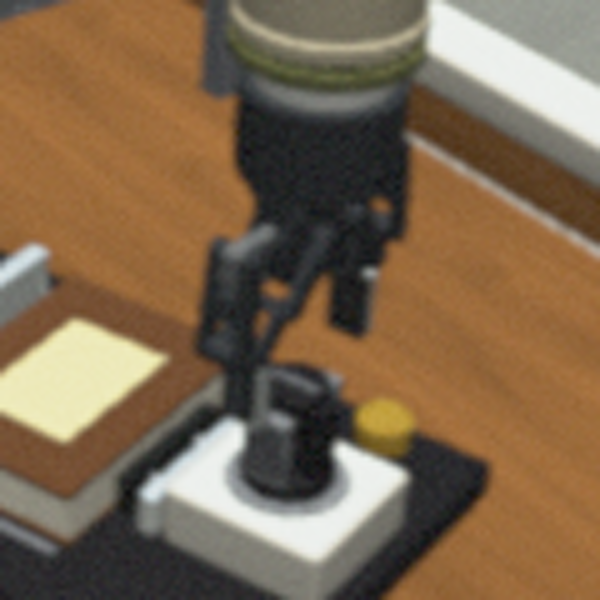

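Run:
```python
from h import *
s,d=pickle.load(open("wrist4.pkl","rb"))
C=lambda L:[(180+x/2.8-.3,130+y/2.8-.3) for x,y in L]
Rt=Ro.from_euler("xyz",s["tcp_rot"],degrees=True).as_matrix()
def T(X): return np.round((X-s["tool_pos"])@Rt,2)
for dz in (0,-10):
    s["tool_pos"][2]-=dz
    print("cap",T(onz(d,s,C([(389,362),(296,362),(483,362)]),124)))
    t=onz(d,s,C([(252,292),(293,292),(252,403),(292,403),(487,292),(528,292),(486,403),(524,403)]),117);print("tabs",T(t),T(t.mean(0)))
    H=onz(d,s,C([(217,85),(568,85),(550,408),(233,408)]),66);print("hous",T(H),T(H.mean(0)))
c,v=ray(d,s,C([(155,330),(640,328)]))
a=(v@Rt); c=(c-s["tool_pos"])@Rt
for x in (11,8): print("tips at x",x,c+a*((x-c[0])/a[:,0])[:,None])
s,d=pickle.load(open("side4.pkl","rb"))
# left tip front bottom in side ~ crop(237,412); right (352,335)
yt=Rt[:,1]
for sg in(-1,1):
  for z in (110,120,130): print(sg,z,(proj(d,s,s["tool_pos"]*[1,1,0]+[0,0,z]+sg*43*yt)-[320,130])*5)
```

```text
cap [[  0.96  -0.45 -43.97]
 [  0.97 -17.03 -43.97]
 [  0.95  16.32 -43.97]]
tabs [[ 11.5  -25.57 -36.97]
 [ 11.5  -18.06 -36.97]
 [-11.2  -26.65 -36.97]
 [-11.2  -19.03 -36.97]
 [ 11.49  17.48 -36.97]
 [ 11.49  24.99 -36.97]
 [-11.22  17.96 -36.97]
 [-11.22  25.21 -36.97]] [  0.14  -0.46 -36.97]
hous [[ 42.5  -40.95  14.04]
 [ 42.51  40.95  14.03]
 [-41.86  41.04  14.02]
 [-41.82 -41.78  14.03]] [ 0.33 -0.18 14.03]
cap [[ -4.14  -0.54 -33.97]
 [ -4.13 -18.39 -33.97]
 [ -4.15  17.5  -33.97]]
tabs [[  7.42 -27.47 -26.97]
 [  7.42 -19.42 -26.97]
 [-16.92 -28.63 -26.97]
 [-16.92 -20.46 -26.97]
 [  7.41  18.68 -26.97]
 [  7.41  26.73 -26.97]
 [-16.94  19.2  -26.97]
 [-16.94  26.97 -26.97]] [ -4.76  -0.55 -26.97]
hous [[ 41.15 -43.15  24.04]
 [ 41.16  43.07  24.03]
 [-47.65  43.16  24.02]
 [-47.61 -44.02  24.03]] [-3.24 -0.24 24.03]
tips at x 11 [[ 11.         -39.00086777 -52.21362494]
 [ 11.          41.34273775 -51.49365201]]
tips at x 8 [[  8.         -41.09221746 -45.7298973 ]
 [  8.          43.47209669 -44.97210187]]
-1 110 [[249.30436861 444.23573514]]
-1 120 [[250.58046765 427.18297816]]
-1 130 [[251.87116221 409.94964081]]
1 110 [[344.91460009 359.60050258]]
1 120 [[346.61432931 342.97305211]]
1 130 [[348.33267601 326.17724927]]
```

Heights agree across cap, tabs and housing, so the pose is right. The tips stand about 34 mm short of the nominal TCP when closed, and the finger midline is off by roughly 1 mm in y. I'll go down 31 mm to TCP z≈49, shift y by −1 mm, and watch the force.

```bash
python3 -m crank '{"slide":[[0,-0.001,0.005],[0,0,0.006],[0,0,0.006],[0,0,0.006],[0,0,0.005],[0,0,0.003],[0,0,0],[0,0,0]],"twist":[0,0,0,0,0,0,0,0]}' 0
python3 - <<'E'
from h import *
from bench import status, viewer
s=status.sense();print(s['ft_force'],s['wrist_torque'],s['tool_pos'],s['finger_gap'])
d=viewer.snapshot("wrist");cv2.imwrite("pics/w5.png",cv2.resize(d["img"][130:330,180:460,::-1],None,fx=2.8,fy=2.8,interpolation=cv2.INTER_CUBIC))
d=viewer.snapshot("side");cv2.imwrite("pics/s5.png",cv2.resize(d["img"][130:250,320:440,::-1],None,fx=5,fy=5,interpolation=cv2.INTER_CUBIC))
E
```

```text
time: 4.45
tool_pos: [591.8, -95.9, 49.2]
tcp_rot: [180.0, 0.0, 108.0]
ft_force: [-0.0, -0.0, -0.1]
finger_gap: 85.3
[-0.03378027 -0.04068021 -0.11947248] [0.00165842 0.00724402 0.0109017 ] [591.82933575 -95.94086935  49.18683314] 85.30578247423006
```

View pics/w5.png

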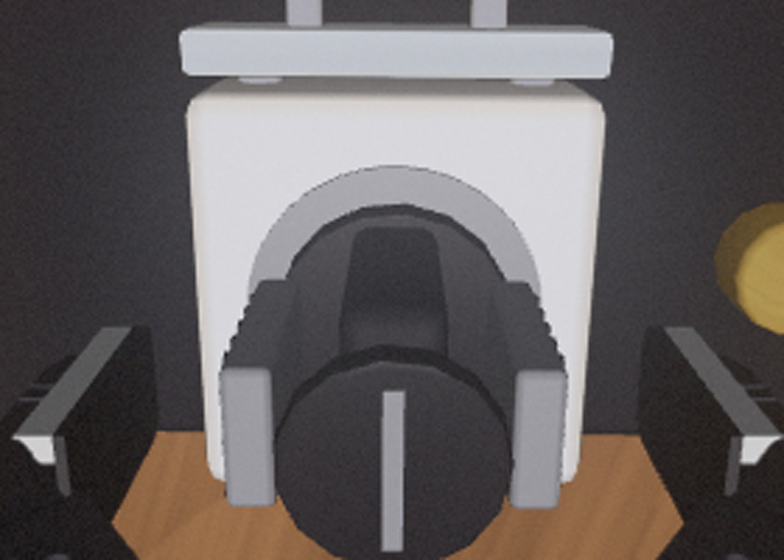

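View pics/s5.png

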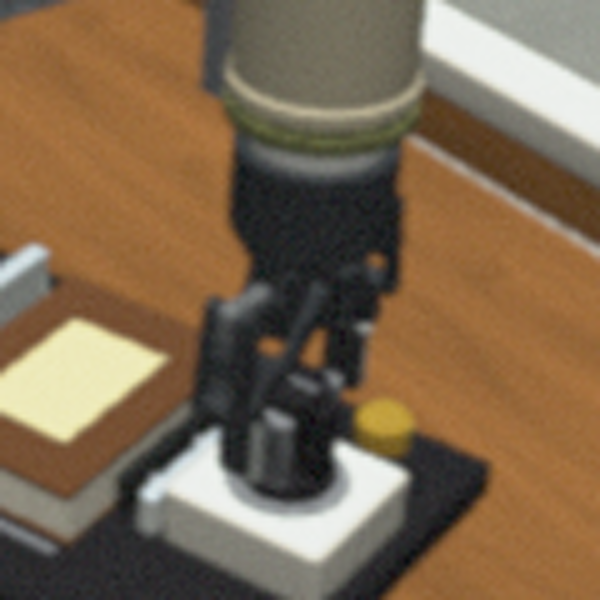

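Both tabs, at (248,435) and (540,435), are now between the fingers with the cap below the palm, and there is no contact force. Closing.

```bash
python3 -m crank '{"slide":[[0,0,0],[0,0,0],[0,0,0],[0,0,0],[0,0,0],[0,0,0],[0,0,0],[0,0,0]],"twist":[0,0,0,0,0,0,0,0]}' 1 50
python3 - <<'E'
from h import *
from bench import status, viewer
s=status.sense();print(s['ft_force'],s['wrist_torque'],s['tool_pos'],s['finger_gap'],s['joint_pos'])
d=viewer.snapshot("wrist");cv2.imwrite("pics/w6.png",cv2.resize(d["img"][170:330,180:460,::-1],None,fx=2.8,fy=2.8,interpolation=cv2.INTER_CUBIC))
E
```

```text
time: 5.35
tool_pos: [591.4, -96.3, 51.0]
tcp_rot: [-180.0, 0.0, 108.0]
ft_force: [-9.6, 0.2, 14.8]
finger_gap: 37.4
[-9.59472512  0.1864234  14.75318107] [-0.0072134   1.74734452 -0.16690101] [591.4278455  -96.3016747   50.95892002] 37.367242648310956 [-1.41234700e+01  1.39415178e+01  9.38072232e+01 -4.15656691e-02
  7.22742860e+01 -3.20856795e+01]
```

View pics/w6.png

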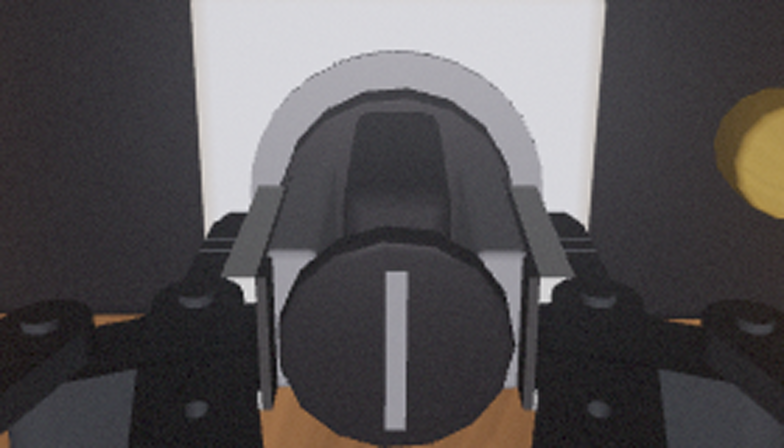

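Both tabs are pinched symmetrically, with the tab tops tucked in beside the cap and the gap at the hard stop. I'll relieve the side and lift load a little, then start turning clockwise.

```bash
python3 -m crank '{"slide":[[0,-0.0006,-0.001],[0,-0.0006,-0.001],[0,0,0],[0,0,0],[0,0,0],[0,0,0],[0,0,0],[0,0,0]],"twist":[0,0,0,0.05,0.05,0.05,0.05,0]}'
cat > st.py <<'E'
from h import *
from bench import status
s=status.sense()
R0=107.96
m=s["tcp_rot"][2]; Rt=Ro.from_euler("xyz",s["tcp_rot"],degrees=True).as_matrix()
F=s["ft_force"]@Rt; M=s["wrist_torque"]
print("t",round(s["time"],2),"turned rad",round(np.radians((R0-m+90)%360-90),4),"Ftool",F.round(1),"Mworld",M.round(3),"gap",round(s["finger_gap"],1),"z",round(s["tool_pos"][2],1),"j6",round(s["joint_pos"][5],1),"eff6",round(s["joint_efforts"][5],3))
E
python3 st.py
```

```text
time: 6.2
tool_pos: [591.3, -96.3, 51.3]
tcp_rot: [179.9, 0.0, 96.5]
ft_force: [5.2, 0.5, -0.5]
finger_gap: 37.0
t 6.2 turned rad 0.2001 Ftool [-0.1  5.2  0.5] Mworld [ 0.016 -0.75  -0.015] gap 37.0 z 51.3 j6 -20.7 eff6 0.892
```

```bash
python3 -m crank '{"slide":[[0,0.0004,0],[0,0,0],[0,0,0],[0,0,0],[0,0,0],[0,0,0]],"twist":[0.08,0.08,0.08,0.08,0.08,0]}'; python3 st.py
python3 - <<'E'
from h import *
from bench import status, viewer
d=viewer.snapshot("wrist");cv2.imwrite("pics/w7.png",d["img"][:,:,::-1])
E
```

```text
time: 6.8
tool_pos: [591.3, -96.3, 51.2]
tcp_rot: [180.0, -0.0, 73.6]
ft_force: [3.0, -0.1, -0.3]
finger_gap: 37.0
t 6.8 turned rad 0.5993 Ftool [0.7 2.9 0.3] Mworld [ 0.    -0.537 -0.036] gap 37.0 z 51.2 j6 2.2 eff6 1.47
```

View pics/w7.png

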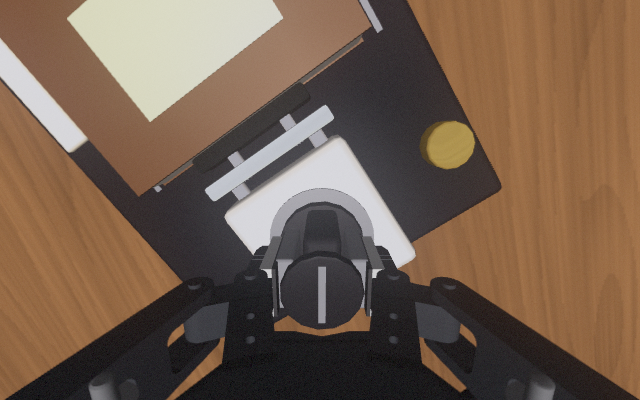

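The index line stays upright in the tool view, so the knob turns with the gripper. The jaw has moved out of the housing and its pad is nearly at the volume. I'll continue, reading the moment as I go.

```bash
Z='[0,0,0]'
python3 -m crank '{"slide":[[0,0.0003,0],[0,0,0],[0,0,0]],"twist":[0.06,0.06,0]}' >/dev/null; python3 st.py
python3 -m crank '{"slide":[[0,0,0],[0,0,0],[0,0,0]],"twist":[0.06,0.06,0]}' >/dev/null; python3 st.py
python3 -m crank '{"slide":[[0,0,0],[0,0,0],[0,0,0]],"twist":[0.06,0.06,0]}' >/dev/null; python3 st.py
```

```text
t 7.15 turned rad 0.7176 Ftool [ 1.5  2.2 -1.8] Mworld [ 0.11  -0.343 -0.011] gap 37.3 z 51.2 j6 9.0 eff6 1.086
t 7.45 turned rad 0.837 Ftool [ 1.8  0.9 -1.8] Mworld [ 0.034 -0.373 -0.036] gap 36.7 z 51.2 j6 15.8 eff6 1.085
t 7.75 turned rad 0.9567 Ftool [ 1.3  1.4 -2.5] Mworld [ 0.097 -0.361  0.001] gap 37.0 z 51.2 j6 22.7 eff6 1.085
```

```bash
python3 -m crank '{"slide":[[0,0,0],[0,0,0],[0,0,0]],"twist":[0.06,0.06,0]}' >/dev/null; python3 st.py
python3 -m crank '{"slide":[[0,0,0],[0,0,0],[0,0,0]],"twist":[0.06,0.06,0]}' >/dev/null; python3 st.py
```

```text
t 8.05 turned rad 1.0765 Ftool [ 1.3  1.3 -2.2] Mworld [ 0.093 -0.352 -0.029] gap 36.9 z 51.2 j6 29.6 eff6 1.084
t 8.35 turned rad 1.1963 Ftool [ 1.5  1.8 -1.5] Mworld [ 0.026 -0.395  0.018] gap 37.3 z 51.2 j6 36.4 eff6 1.084
```

```bash
python3 -m crank '{"slide":[[0,0,0],[0,0,0],[0,0,0]],"twist":[0.06,0.06,0]}' >/dev/null; python3 st.py
python3 - <<'E'
from h import *
from bench import viewer
d=viewer.snapshot("wrist");cv2.imwrite("pics/w8.png",d["img"][:,:,::-1])
E
```

```text
t 8.65 turned rad 1.3163 Ftool [ 1.   0.1 -2.1] Mworld [ 0.046 -0.348 -0.057] gap 37.0 z 51.2 j6 43.3 eff6 1.084
```

View pics/w8.png

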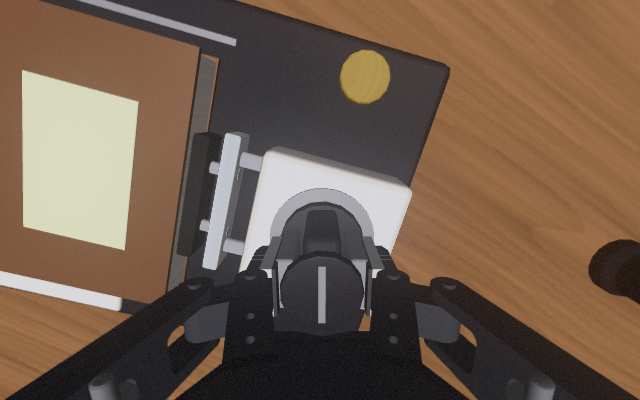

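The pad now meets the volume's edge (around 205,190), and the volume isn't home yet because no moment is felt. Continuing in small steps.

```bash
python3 -m crank '{"slide":[[0,0,0],[0,0,0]],"twist":[0.05,0.05]}' >/dev/null; python3 st.py
python3 -m crank '{"slide":[[0,0,0],[0,0,0]],"twist":[0.05,0.05]}' >/dev/null; python3 st.py
```

```text
t 8.9 turned rad 1.4169 Ftool [ 1.9  0.4 -2.1] Mworld [ 0.008 -0.327  0.087] gap 37.1 z 51.2 j6 49.1 eff6 -1.06
t 9.1 turned rad 1.517 Ftool [ 2.5  0.2 -2.6] Mworld [ 0.033 -0.381  0.025] gap 37.3 z 51.2 j6 54.8 eff6 -0.976
```

```bash
python3 -m crank '{"slide":[[0,0,0],[0,0,0]],"twist":[0.05,0.05]}' >/dev/null; python3 st.py
python3 -m crank '{"slide":[[0,0,0],[0,0,0]],"twist":[0.05,0.05]}' >/dev/null; python3 st.py
```

```text
t 9.3 turned rad 1.6169 Ftool [ 2.8 -0.1 -1.5] Mworld [ 0.018 -0.343  0.084] gap 37.2 z 51.2 j6 60.5 eff6 -0.975
t 9.5 turned rad 1.717 Ftool [ 2.2 -0.7 -1.7] Mworld [ 0.023 -0.39   0.114] gap 37.5 z 51.2 j6 66.3 eff6 -0.976
```

```bash
python3 -m crank '{"slide":[[0,0,0],[0,0,0]],"twist":[0.05,0.05]}' >/dev/null; python3 st.py
python3 -m crank '{"slide":[[0,0,0],[0,0,0]],"twist":[0.05,0]}' >/dev/null; python3 st.py; for i in 1; do python3 -c "
from bench import viewer
viewer.snapshot('side')"; python3 st.py; done
```

```text
t 9.7 turned rad 1.817 Ftool [ 2.5 -0.7 -2.3] Mworld [ 0.056 -0.404  0.081] gap 36.6 z 51.2 j6 72.0 eff6 -0.976
t 9.9 turned rad 1.8667 Ftool [ 2.7  0.2 -1.9] Mworld [ 0.07  -0.393  0.023] gap 37.2 z 51.2 j6 74.8 eff6 0.904
t 9.95 turned rad 1.8656 Ftool [ 2.4  0.3 -1.5] Mworld [-0.031 -0.401 -0.027] gap 37.4 z 51.2 j6 74.8 eff6 0.375
```

```bash
python3 -m crank '{"slide":[[0,0,0],[0,0,0]],"twist":[0.05,0.05]}' >/dev/null; python3 st.py
python3 -m crank '{"slide":[[0,0,0],[0,0,0]],"twist":[0.05,0.05]}' >/dev/null; python3 st.py
python3 - <<'E'
from h import *
from bench import viewer,status
s=status.sense()
d=viewer.snapshot("wrist");cv2.imwrite("pics/w9.png",d["img"][:,:,::-1])
d=viewer.snapshot("side");pickle.dump((s,d),open("side9.pkl","wb"));cv2.imwrite("pics/s9.png",cv2.resize(d["img"][160:280,250:430,::-1],None,fx=4.4,fy=4.4,interpolation=cv2.INTER_CUBIC))
E
python3 st.py
```

```text
t 10.15 turned rad 1.9676 Ftool [ 2.1  0.5 -3. ] Mworld [-0.09  -0.376  0.103] gap 37.1 z 51.2 j6 80.6 eff6 -1.06
t 10.35 turned rad 2.0677 Ftool [ 2.6 -0.3 -1.8] Mworld [-0.013 -0.41   0.079] gap 37.0 z 51.2 j6 86.4 eff6 -0.976
t 10.45 turned rad 2.0672 Ftool [ 2.2 -1.  -2.9] Mworld [-0.022 -0.384 -0.047] gap 37.3 z 51.2 j6 86.3 eff6 0.905
```

View pics/s9.png

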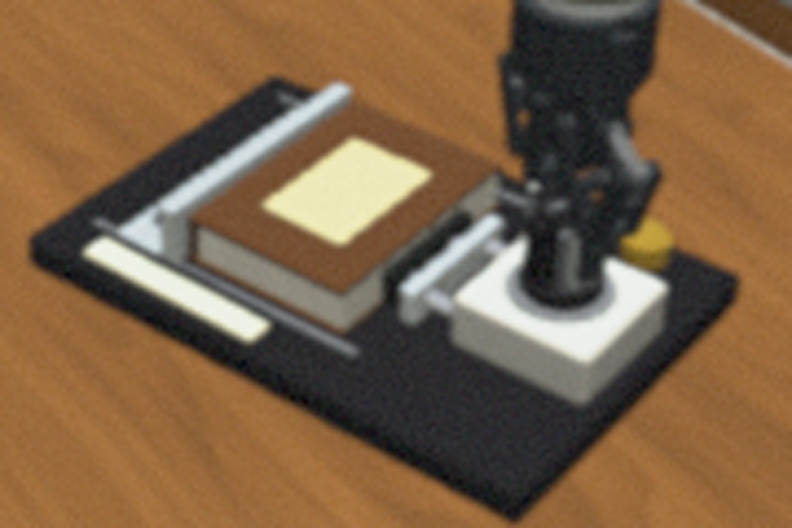

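View pics/w9.png

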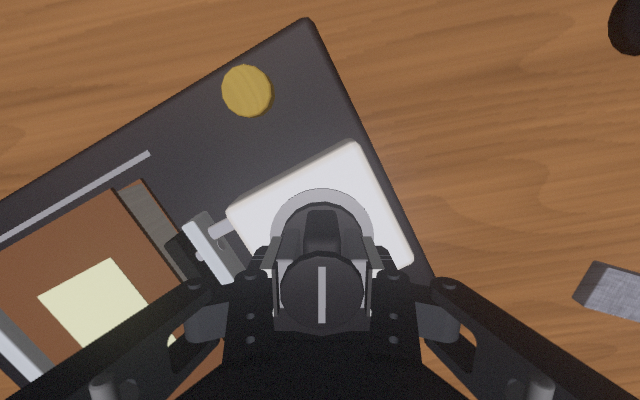

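The volume's back edge is now close to the fence (190,220). Going on in small steps, measuring while moving.

```bash
python3 -m crank '{"slide":[[0,0,0],[0,0,0]],"twist":[0.04,0.04]}' >/dev/null; python3 st.py
python3 -m crank '{"slide":[[0,0,0]],"twist":[0.03]}' >/dev/null; python3 st.py
python3 -m crank '{"slide":[[0,0,0]],"twist":[0.03]}' >/dev/null; python3 st.py
```

```text
t 10.65 turned rad 2.1469 Ftool [ 2.6 -0.3 -2.9] Mworld [-0.064 -0.383  0.034] gap 37.5 z 51.2 j6 90.9 eff6 -0.83
t 10.75 turned rad 2.177 Ftool [ 1.5 -0.4 -3.1] Mworld [-0.014 -0.359  0.07 ] gap 37.2 z 51.2 j6 92.6 eff6 -0.398
t 10.85 turned rad 2.2066 Ftool [ 2.8 -0.6 -3. ] Mworld [-0.102 -0.41   0.076] gap 36.7 z 51.2 j6 94.3 eff6 -0.544
```

```bash
python3 -m crank '{"slide":[[0,0,0]],"twist":[0.03]}' >/dev/null; python3 st.py
python3 -m crank '{"slide":[[0,0,0]],"twist":[0.03]}' >/dev/null; python3 st.py
python3 -m crank '{"slide":[[0,0,0]],"twist":[0.03]}' >/dev/null; python3 st.py
```

```text
t 10.95 turned rad 2.2366 Ftool [ 2.9  0.7 -1.9] Mworld [-0.083 -0.35   0.031] gap 37.0 z 51.2 j6 96.0 eff6 -0.56
t 11.05 turned rad 2.2666 Ftool [ 2.6 -1.6 -1.7] Mworld [-0.019 -0.334  0.08 ] gap 36.9 z 51.2 j6 97.7 eff6 -0.561
t 11.15 turned rad 2.2966 Ftool [ 1.4 -0.6 -2.5] Mworld [ 0.008 -0.396  0.118] gap 37.2 z 51.2 j6 99.5 eff6 -0.556
```

```bash
python3 -m crank '{"slide":[[0,0,0]],"twist":[0.03]}' >/dev/null; python3 st.py
python3 -m crank '{"slide":[[0,0,0]],"twist":[0.03]}' >/dev/null; python3 st.py
python3 -m crank '{"slide":[[0,0,0]],"twist":[0.03]}' >/dev/null; python3 st.py
```

```text
t 11.25 turned rad 2.3266 Ftool [ 1.9 -1.2 -1.8] Mworld [-0.027 -0.393  0.054] gap 37.3 z 51.2 j6 101.2 eff6 -0.541
t 11.35 turned rad 2.3565 Ftool [ 2.6 -1.4 -1.7] Mworld [-0.103 -0.32   0.091] gap 37.3 z 51.2 j6 102.9 eff6 -0.526
t 11.45 turned rad 2.3866 Ftool [ 2.2 -1.3 -3.3] Mworld [ 0.016 -0.4    0.095] gap 37.2 z 51.2 j6 104.6 eff6 -0.512
```

```bash
python3 -m crank '{"slide":[[0,0,0]],"twist":[0.03]}' >/dev/null; python3 st.py
python3 -m crank '{"slide":[[0,0,0]],"twist":[0.03]}' >/dev/null; python3 st.py
python3 -m crank '{"slide":[[0,0,0]],"twist":[0.03]}' >/dev/null; python3 st.py
```

```text
t 11.55 turned rad 2.4165 Ftool [ 1.8 -1.3 -2.8] Mworld [-0.028 -0.418  0.097] gap 37.1 z 51.2 j6 106.3 eff6 -0.497
t 11.65 turned rad 2.4465 Ftool [ 2.2 -0.9 -3.4] Mworld [-0.071 -0.337  0.131] gap 37.0 z 51.2 j6 108.1 eff6 -0.483
t 11.75 turned rad 2.4765 Ftool [ 3.  -1.4 -2.3] Mworld [-0.07  -0.326  0.194] gap 37.1 z 51.2 j6 109.8 eff6 -0.468
```

The joint-6 effort now rises cleanly at about 0.49 N·m/rad from θ≈2.29, which matches the expected 0.5 N·m/rad of the spring pad against a volume that is home. I'll continue to about 2.6 rad to refine the fit.

```bash
python3 -m crank '{"slide":[[0,0,0]],"twist":[0.03]}' >/dev/null; python3 st.py
python3 -m crank '{"slide":[[0,0,0]],"twist":[0.03]}' >/dev/null; python3 st.py
python3 -m crank '{"slide":[[0,0,0]],"twist":[0.03]}' >/dev/null; python3 st.py
python3 -m crank '{"slide":[[0,0,0]],"twist":[0.03]}' >/dev/null; python3 st.py
```

```text
t 11.85 turned rad 2.5065 Ftool [ 1.8 -0.8 -2. ] Mworld [-0.027 -0.374  0.15 ] gap 37.1 z 51.2 j6 111.5 eff6 -0.453
t 11.95 turned rad 2.5365 Ftool [ 2.4 -1.2 -2.7] Mworld [-0.03  -0.378  0.182] gap 37.1 z 51.2 j6 113.2 eff6 -0.439
t 12.05 turned rad 2.5664 Ftool [ 2.1 -1.1 -2.7] Mworld [-0.066 -0.369  0.21 ] gap 36.8 z 51.2 j6 114.9 eff6 -0.425
t 12.15 turned rad 2.5964 Ftool [ 1.6 -0.6 -2.4] Mworld [-0.132 -0.359  0.261] gap 37.0 z 51.2 j6 116.6 eff6 -0.41
```

```bash
python3 - <<'E'
from h import *
from bench import viewer,status
m=[]
for i in range(3):
    m.append(status.sense()["wrist_torque"][2]); d=viewer.snapshot("side")
print(m); cv2.imwrite("pics/s10.png",cv2.resize(d["img"][160:280,250:430,::-1],None,fx=4.4,fy=4.4,interpolation=cv2.INTER_CUBIC))
d=viewer.snapshot("wrist");cv2.imwrite("pics/w10.png",d["img"][:,:,::-1])
E
python3 st.py
```

```text
[np.float64(0.26119599394173687), np.float64(0.1702516508592654), np.float64(0.1320712855119709)]
t 12.35 turned rad 2.5965 Ftool [ 2.4 -1.1 -2.8] Mworld [-0.039 -0.385  0.168] gap 37.0 z 51.2 j6 116.7 eff6 0.179
```

View pics/s10.png

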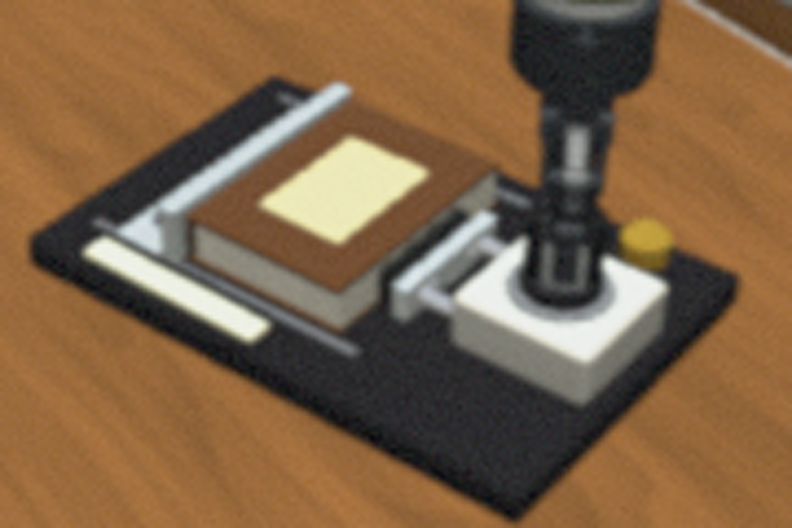

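Fit so far: the moment while pushing was about 0.072 N·m, which is about 3 N of pad force. The volume came home at about 2.286 rad, so F ≈ 3.2 + 50·(θ−2.286).
- Notch 12 (2.513 rad): about 14.6 N
- Notch 13 (2.723 rad): about 25 N

Both are in the band. I'm choosing notch 13, because even with the friction bounds it gives 22–27 N. I'll turn just past it, then let go.

```bash
python3 -m crank '{"slide":[[0,0,0],[0,0,0]],"twist":[0.035,0.035]}' >/dev/null; python3 st.py
python3 -m crank '{"slide":[[0,0,0]],"twist":[0.035]}' >/dev/null; python3 st.py
python3 -m crank '{"slide":[[0,0,0]],"twist":[0.035]}' >/dev/null; python3 st.py
python3 -m crank '{"slide":[[0,0,0],[0,0,0],[0,0,0]],"twist":[0,0,0]}' >/dev/null; python3 st.py
```

```text
t 12.55 turned rad 2.6683 Ftool [ 1.6 -1.6 -2.7] Mworld [-0.131 -0.336  0.243] gap 37.0 z 51.2 j6 120.8 eff6 -0.539
t 12.65 turned rad 2.7034 Ftool [ 2.3 -1.1 -3. ] Mworld [-0.131 -0.326  0.245] gap 36.8 z 51.2 j6 122.8 eff6 -0.465
t 12.75 turned rad 2.7384 Ftool [ 2.8 -0.9 -3.1] Mworld [-0.188 -0.335  0.254] gap 37.1 z 51.2 j6 124.8 eff6 -0.445
t 13.05 turned rad 2.738 Ftool [ 1.9 -0.3 -3. ] Mworld [-0.234 -0.294  0.195] gap 36.9 z 51.2 j6 124.8 eff6 0.208
```

The moment of about 0.25 N·m means roughly 21–25 N. Now I'll let go and look.

```bash
python3 -m crank '{"slide":[[0,0,0],[0,0,0],[0,0,0],[0,0,0],[0,0,0],[0,0,0],[0,0,0],[0,0,0]],"twist":[0,0,0,0,0,0,0,0]}' 0; python3 st.py
python3 - <<'E'
from h import *
from bench import viewer,status
s=status.sense();d=viewer.snapshot("wrist");pickle.dump((s,d),open("wrist11.pkl","wb"));cv2.imwrite("pics/w11.png",cv2.resize(d["img"][160:340,180:460,::-1],None,fx=2.8,fy=2.8,interpolation=cv2.INTER_CUBIC))
E
```

```text
time: 13.85
tool_pos: [591.3, -96.3, 51.2]
tcp_rot: [-180.0, -0.0, -49.0]
ft_force: [-0.2, -0.3, -0.2]
finger_gap: 85.7
t 13.85 turned rad 2.7395 Ftool [0.1 0.3 0.2] Mworld [ 0.002 -0.014 -0.02 ] gap 85.7 z 51.2 j6 124.8 eff6 -0.0
```

View pics/w11.png

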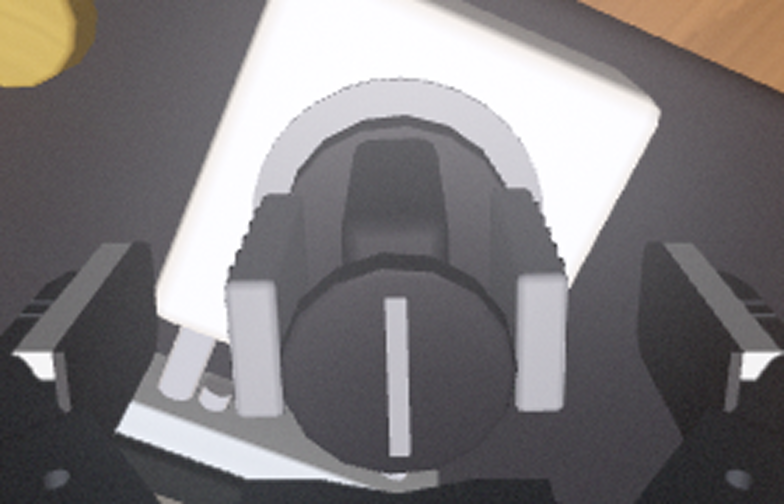

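Both tabs are out symmetrically (outer edges at 228 and 567 about the cap centre 398). The index line sits about 1° back of the tool axis, which is what a knob latched at notch 13 (2.723 vs 2.740) would show. I'll retreat straight up and check the volume.

```bash
python3 -m crank '{"slide":[[0,0,-0.01],[0,0,-0.025],[0,0,-0.03],[0,0,-0.03],[0,0,-0.03],[0,0,-0.03],[0,0,-0.02],[0,0,0]],"twist":[0,0,0,0,0,0,0,0]}' 0; python3 st.py
python3 -m crank '{"slide":[[0,0,-0.02],[0,0,-0.03],[0,0,-0.03],[0,0,-0.02],[0,0,0],[0,0,0]],"twist":[0,0,0,0,0,0]}' 0
python3 - <<'E'
from h import *
from bench import viewer,status
s=status.sense();d=viewer.snapshot("wrist");pickle.dump((s,d),open("wrist12.pkl","wb"));cv2.imwrite("pics/w12.png",d["img"][:,:,::-1])
d=viewer.snapshot("side");pickle.dump((s,d),open("side12.pkl","wb"));cv2.imwrite("pics/s12.png",cv2.resize(d["img"][160:280,250:430,::-1],None,fx=4.4,fy=4.4,interpolation=cv2.INTER_CUBIC))
E
```

```text
time: 14.7
tool_pos: [593.4, -96.8, 231.4]
tcp_rot: [-179.7, -0.4, -49.0]
ft_force: [0.6, 0.3, 0.1]
finger_gap: 85.3
t 14.7 turned rad 2.7394 Ftool [ 0.1 -0.7 -0.1] Mworld [-0.001 -0.026  0.013] gap 85.3 z 231.4 j6 124.8 eff6 0.0
time: 15.3
tool_pos: [591.2, -96.3, 325.2]
tcp_rot: [180.0, 0.0, -49.0]
ft_force: [0.6, 0.1, -0.5]
finger_gap: 85.2
```

View pics/s12.png

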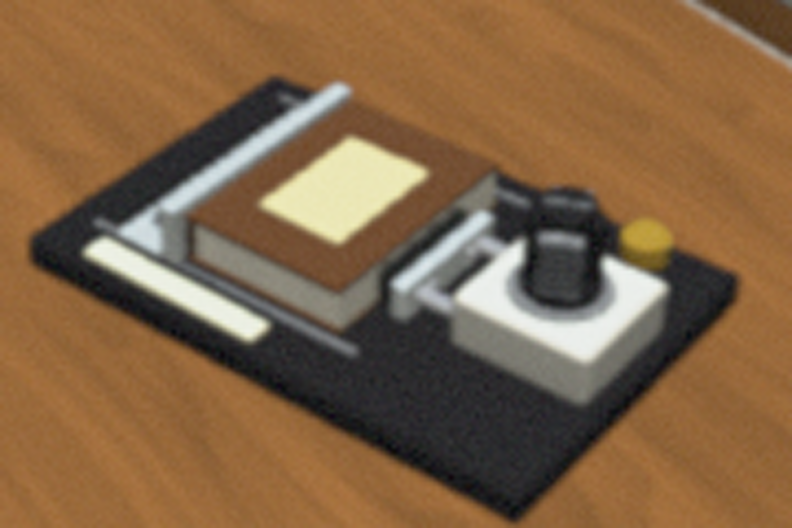

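View pics/w12.png

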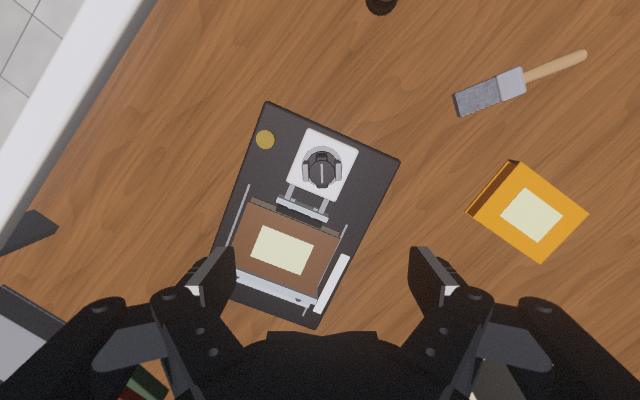

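The volume lies square against the fence, the pad is on its edge, both tabs are out and every bystander is in place. The arm is clear, so I'm handing in.

```bash
python3 -c "
from bench import hand_in
print(hand_in())"
```

```text
the job is handed in; nothing more can be done
None
```

I clamped the volume and handed the job in at about 15 s of the 51 s allowed; `hand_in()` reported no verdict.

**What I did:** I pinched both tabs with 50 N and turned the knob clockwise about 2.74 rad in one grasp. The resistance started to rise at about 2.29 rad, with the slope expected once the volume is against the fence. I let go just past notch 13 (2.723 rad) and retreated straight up.

**First close missed:** it gripped the cap and pressed on the tab tops with about 21 N upward. The real fingertips sit about 34 mm short of the stated TCP, and both cameras showed this. I opened, checked that nothing had moved, and went 31 mm lower.

**Last checks:**
- **Tabs:** both look fully out.
- **Knob:** the index line sits about 1° back from the tool, which matches a knob latched at notch 13.
- **Volume:** it looks flat and square against the fence. I judged this by eye and did not measure the angle.
- **Bystanders:** none looked moved in the last pictures that show them. The wedge pad was not checked after the retreat.
- **Robot:** the arm and gripper are clear of everything, with wrist force near zero.

**Clamp force:** it is inferred, not measured after release. The fit gives about 25 N at that notch. The last moment readings, about 0.25 N·m, suggest about 21 N, so the two disagree slightly. Both are inside 10–30 N.

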